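# Put the spices, lemons and garlic where they belong

### The job

Sort the five loose groceries: stand the two spice jars upright in the dark wooden box, one in each bay, lay the two lemons in the blue tray, one in each bay, and put the garlic in the terracotta dish. Set each thing down on the floor of its container rather than dropping it, and leave the onion and the roll of tape where they are.

Things in the scene. Friction and masses are not known exactly. Their poses are not given: they have to be found in the camera images.
- spice_a_mid (a point): First spice jar, glass with a dark brown cap and blue label, with reddish contents. Round, 41 mm diameter, 105 mm tall, about 110 g, standing upright; straight sides, so it can be gripped at any height from any side. This point is on its axis half-way up (52.5 mm above its underside); z is the jar's axis, up. It is to go, upright, into either bay of the wooden box.
- spice_b_mid (a point): Second spice jar, glass with a dark brown cap and blue label, with white contents. Round, 41 mm diameter, 105 mm tall, about 110 g, standing upright; straight sides, so it can be gripped at any height from any side. This point is on its axis half-way up (52.5 mm above its underside); z is the jar's axis, up. It is to go, upright, into either bay of the wooden box.
- lemon_0_mid (a point): Smaller lemon, yellow, lying on its side: 78 mm long (along its x axis), 55 mm wide (along y), 56 mm high, about 120 g. This point is its centre, 28 mm above its underside. Grip it across its width (along its y axis). It is to go into either bay of the blue tray.
- lemon_1_mid (a point): Larger lemon, yellow, lying on its side: 83 mm long (along its x axis), 58 mm wide (along y), 58 mm high, about 120 g. This point is its centre, 29 mm above its underside. Grip it across its width (along its y axis). It is to go into either bay of the blue tray.
- garlic_2_mid (a point): Whole garlic bulb, pinkish white, 60 x 57 mm across and 58 mm tall with its neck, about 40 g, standing on its flat root end. This point is its centre, 29 mm above its underside; any grip direction will do. It is to go into the terracotta dish.
- spice_box: Low open box of dark wood on the worktop, fixed: 139 mm long (x) by 72 mm wide (y), walls 5 mm thick with their top 30 mm above the worktop, floor 5 mm thick. A wall across the middle makes two bays, each 62 x 62 mm inside, their centres at x = +33.5 mm and x = -33.5 mm, y = 0. Origin: centre of the underside, z up.
- lemon_tray: Low open tray of blue enamel with a white rim, on the worktop, fixed: 212 mm long (x) by 140 mm wide (y), walls 4 mm thick with their top 27 mm above the worktop, floor 4 mm thick. A wall across the middle makes two bays, each 100 mm (x) by 132 mm (y) inside, their centres at x = +52 mm and x = -52 mm, y = 0. Origin: centre of the underside, z up.
- garlic_dish: Round shallow terracotta dish on the worktop, fixed: 140 mm across the rim, about 130 mm across inside at the rim and 116 mm at its floor, rim 25 mm above the worktop, floor 5 mm thick. Origin: centre of the underside, z up.
- onion_3_mid (a point): Brown onion, 75 mm across and 77 mm tall, standing loose on the worktop; not to be moved. This point is its centre, 38 mm above its underside.
- label_tape_mid (a point): Roll of cream-coloured tape, a ring 98 mm across and 25 mm high lying flat and loose on the worktop; not to be moved. This point is its centre, 12.5 mm above its underside.

How it is judged:
By the outcome, as a careful person would: the job done as asked, in the order asked, and still so for the second after the job is handed in, with the robot touching nothing.
It also fails if it takes over 128 s, if anything falls off the work surface, if the arm or the gripper's body presses on something with over 40 N, if the wrist force passes 120 N, or if a joint passes its speed limit or range.

### The arm

A 6-joint arm with a two-finger parallel gripper is mounted at the origin on a cart in front of the work surface, level with it; the furniture and walls round the work are solid. World frame = base frame: x ahead of the robot, y to its left, z up, the work surface at z = 0. Lengths are in mm, angles in rad, forces in N, time in s.
With the tool pointing down it reaches from about 300 to 825 mm from the base axis. Payload 5.4 kg.
Tool frame: the origin (TCP) lies midway between the tips of the shut fingers; the grasp point (between the pads) lies 19 mm behind it; x points along the fingers, y is the direction in which the jaws open and shut, and the axes are right-handed (so a half turn about x gives the same grasp; the last joint's range is limited). The gripper opens to 92 mm and grips with 3 to 60 N. Pads are 20 mm wide; open, the fingers measure 128 mm over their backs; the gripper's body (75 mm by 189 mm) begins 69 mm behind the grasp point.
Start: joints at [-1.374, 0.158, 1.597, -0, 1.386, -0.21], TCP at [227.487, -528.068, 214.601] pointing down, gripper open.
Joint ranges: [-2.91, 2.91], [-0.94, 2.29], [0.18, 2.7], [-1.29, 4.43], [0.17, 2.64], [-3, 3]. Speed limits (rad/s): [2.57, 2.57, 3.14, 3.14, 3.14, 3.14].

### API

Orientations are given as a unit quaternion [w, x, y, z].
In Python, from cell import robot gives the robot as it stands.
- The arm moves only by the shell command python3 -m creep 'ROWS' [OPENING] [FORCE]. ROWS is text: rows parted by semicolons, each of 6 numbers parted by spaces: the shift along the tool's x, y, z in mm, then the turn, a rotation vector about the tool's x, y, z in degrees. In form: dx dy dz wx wy wz; .... A call has 1 to 10 rows; each row is the pose to reach, as a shift and turn from the pose measured when the call began, along the tool's axes at that moment; what a row does not reach only later rows make up. A row lasts 1/8 s, in which the tool goes at most 62.5 mm and 10.7 degrees, less where a joint would pass 70% of its speed; a pose out of reach is approached as far as the arm can. A call with a gripper value outside its range is refused whole. OPENING is the gripper command: -1 is shut, 1 is fully open, values between are in proportion, set as the call begins (- or left out, the last holds). The fingers move at their own pace and stop on an object; FORCE is the grip in N (left out, the last holds). Time passes only in rows, so rows that repeat a pose let the fingers close. It gives the time, the measured TCP pose, the force and the opening at its end, in the units of the state.
- robot.sense(): the state, without advancing time (a new reading comes with each control period).
- robot.snapshot(name): name is "scene" or "top"; returns the picture (420x560x3 uint8, red, green, blue); there is no depth.
- robot.calibration(name): a dict with "fx", "fy", "cx", "cy" (pixels), "k1" (the pictures are not rectified: a ray, as slopes to the right and down, at radius r is drawn at 1 + k1 r^2 times it, then the intrinsics apply), "eye" and "rotation" of the camera in the world. Camera axes: x right, y up, looking along -z (the intrinsics and any distortion apply to the point x, -y, -z); pixel columns grow to the right and rows downward; lengths in mm; the calibration is good to about 2 mm. A picture is of the moment at which its call begins. calibration takes no time and is no camera call.
- robot.finish_job(): hands the job in, once; it reports no verdict.
The state is a dict: "time": time; "joint_pos": joint angles; "joint_vel": joint speeds; "effort": joint torques, N m; "eef_pos": TCP position; "tcp_rot": TCP orientation; "force": force on the tool from outside, world axes, zero at the start; "torque": the same for the moment, N m; "width": finger opening in mm.
Only numpy, scipy, OpenCV 4.12 (cv2) and the standard library are available. Lean on these libraries where they do the work, as an engineer would, in place of code of your own. Each camera call takes 0.05 s, during which the arm holds its last target. There are 200 camera calls.

## Working session

There is one attempt and no reset: what is moved stays moved. The work goes in short steps, Python scripts to look and compute and a shell command to move; the robot and the scene stay as the last step left them, time stands still between calls to the robot, and variables do not carry over. Pictures are saved under pics/ and viewed, about 12 in all and at most 16, crops included, and the job is handed in when it is done.

```bash
mkdir -p pics; ls; python3 - <<'E'
from cell import robot
import cv2
for n in("scene","top"):
    cv2.imwrite(f"pics/{n}0.png",cv2.resize(robot.snapshot(n)[:,:,::-1],(800,600),interpolation=cv2.INTER_CUBIC))
    c=robot.calibration(n);print(n,c)
print(robot.sense())
E
```

```text
pics
scene {'fx': 474.6070092385678, 'fy': 474.6070092385678, 'cx': 280.88362580051904, 'cy': 205.6477351630893, 'k1': -0.07323740531078672, 'eye': array([-256.75774788,  546.24031479, 1081.40960488]), 'rotation': array([-0.41135514, -0.16943237,  0.32087179,  0.83613451])}
top {'fx': 408.83489278359576, 'fy': 408.83489278359576, 'cx': 278.47155777088085, 'cy': 212.41469993821468, 'k1': -0.06852826836436468, 'eye': array([ 297.69217633,   18.09147832, 1210.14418375]), 'rotation': array([-0.70409723, -0.04051486,  0.05279504,  0.7069783 ])}
{'time': 0.1, 'joint_pos': array([-1.37405451e+00,  1.58957060e-01,  1.59809907e+00, -1.97778091e-05,
        1.38619153e+00, -2.10115545e-01]), 'joint_vel': array([ 0.00121721, -0.00360187, -0.00313084,  0.00050255,  0.00064824,
       -0.00116472]), 'effort': array([-4.83529730e-04, -3.86502171e+01, -3.22959244e+01,  7.02854851e-02,
        3.39351897e-02, -4.62190167e-05]), 'eef_pos': array([ 227.39645508, -527.51460318,  213.73727188]), 'tcp_rot': array([-0.14227176, -0.69252253, -0.1434421 ,  0.69252845]), 'force': array([-1.04248539, -0.18007165, -0.39619072]), 'torque': array([-0.00705218,  0.04540303, -0.01966668]), 'width': 91.5097971314415}
```

View pics/top0.png

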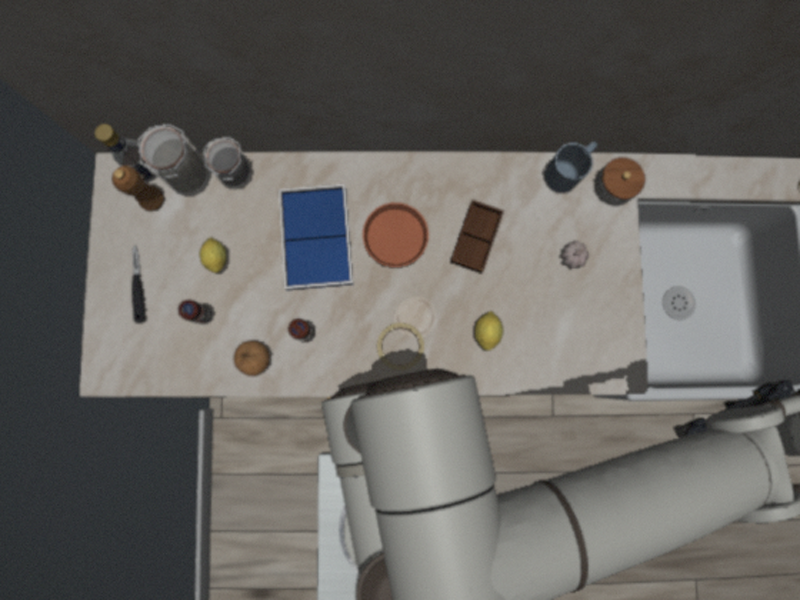

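View pics/scene0.png

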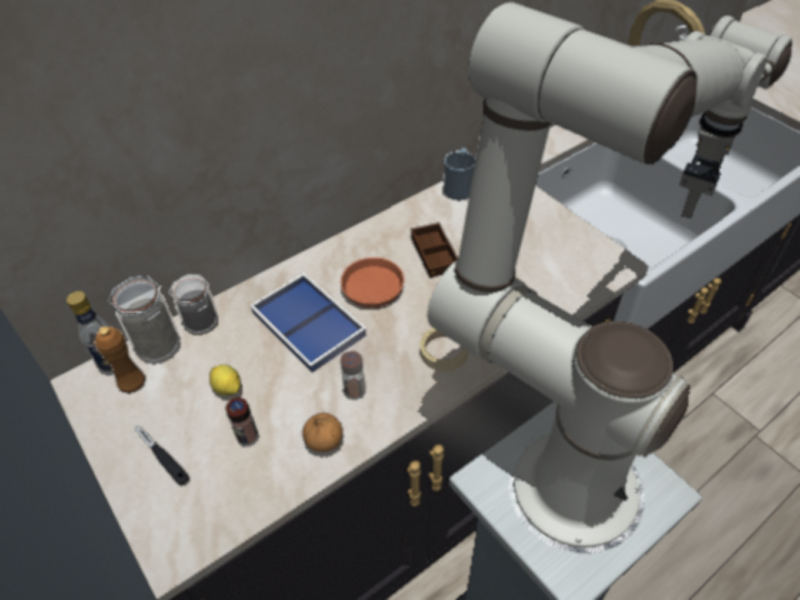

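The top view (800 px wide) shows jars at (190,310) and (300,328), lemons at (213,255) and (489,331), and garlic at (574,254). The tray is at about (317,238), the dish at (396,235) and the box at (477,237); the onion is at (252,357) and the tape at (400,345). Next I'll take enlarged crops.

```bash
cat > h.py <<'E'
import numpy as np,cv2
from cell import robot
from scipy.spatial.transform import Rotation as R
def quat(q): return R.from_quat([q[1],q[2],q[3],q[0]])
def pix2world(n,u,v,z):
    c=robot.calibration(n)
    K=np.array([[c["fx"],0,c["cx"]],[0,c["fy"],c["cy"]],[0,0,1]])
    s=cv2.undistortPoints(np.array([[[u,v]]],float),K,np.array([c["k1"],0,0,0.]))[0,0]
    d=quat(c["rotation"]).apply([s[0],-s[1],-1]); e=np.array(c["eye"])
    return e+d*(z-e[2])/d[2]
def crop(n,x0,y0,w,h,f,name):
    im=robot.snapshot(n)[y0:y0+h,x0:x0+w,::-1]
    im=cv2.resize(im,None,fx=f,fy=f,interpolation=cv2.INTER_CUBIC)
    for i in range(0,w,20): cv2.putText(im,str(x0+i),(i*f,10),0,.4,(0,255,0),1); cv2.line(im,(i*f,12),(i*f,20),(0,255,0),1)
    for i in range(0,h,20): cv2.putText(im,str(y0+i),(0,i*f+4),0,.4,(0,255,0),1)
    cv2.imwrite(f"pics/{name}.png",im)
def go(x,y,z,jaw):
    """rows' numbers to reach TCP x,y,z pointing down with tool y at world angle jaw (deg, mod 180)"""
    s=robot.sense(); Rt=quat(s["tcp_rot"]); d=Rt.inv().apply(np.array([x,y,z])-s["eef_pos"])
    best=None
    for j in (jaw,jaw+180):
        a=np.radians(j); X=np.array([0,0,-1.]);Y=np.array([np.cos(a),np.sin(a),0])
        w=np.degrees((Rt.inv()*R.from_matrix(np.c_[X,Y,np.cross(X,Y)])).as_rotvec())
        if best is None or np.linalg.norm(w)<np.linalg.norm(best): best=w
    print("d",d.round(1),"w",best.round(1),"j6",s["joint_pos"][5].round(2),"t",s["time"])
E
python3 - <<'E'
from h import *
crop("top",125,120,200,145,4,"L"); crop("top",240,120,200,145,4,"Rr")
Y=quat(robot.sense()["tcp_rot"]).as_matrix(); print(Y.round(2))
E
```

```text
[[-0.    0.4  -0.92]
 [ 0.   -0.92 -0.4 ]
 [-1.   -0.   -0.  ]]
```

View pics/L.png

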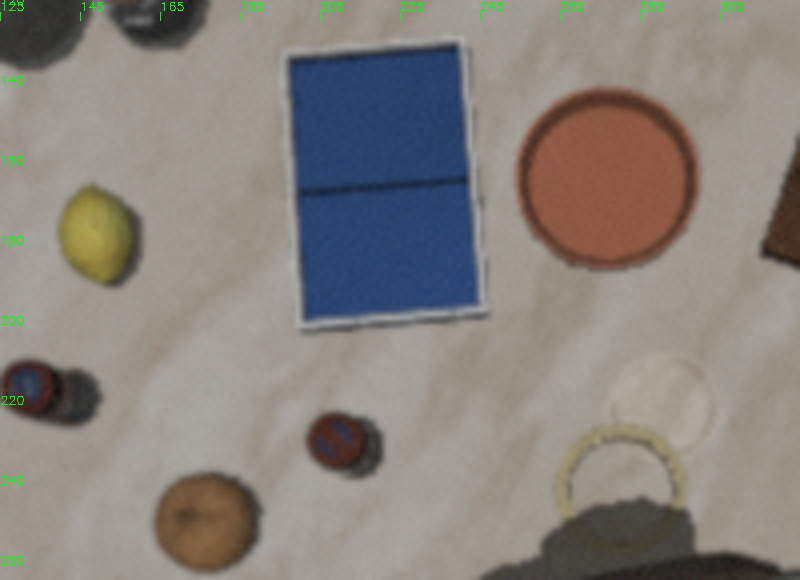

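View pics/Rr.png

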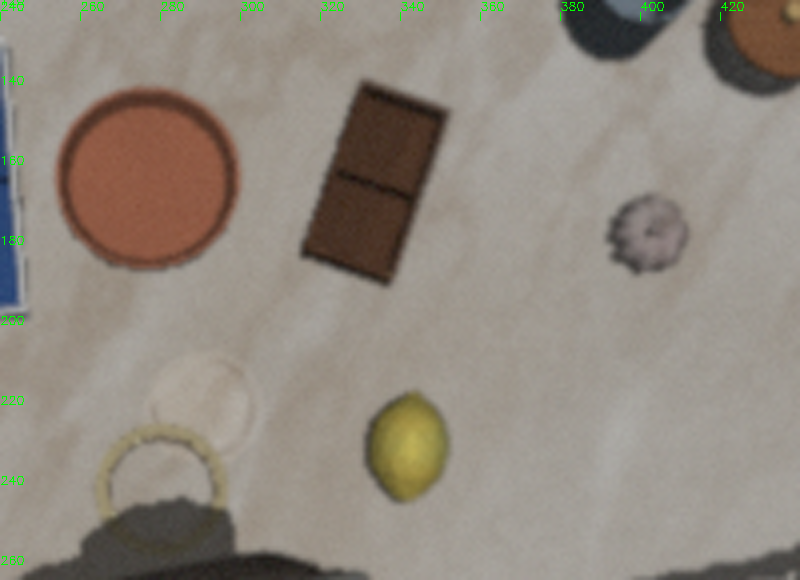

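The left crop shows jar caps at (30,387) and (335,441), a lemon from (92,185) to (112,285), the onion at (206,522), the tape at (621,490), the dish at (608,179) and the tray corners. The right crop shows the box corners, a lemon from (415,391) to (403,502), and the garlic at (648,233).

```bash
cat > m.py <<'E'
from h import *
L=lambda x,y,z:pix2world("top",125+x/4-.4,120+y/4-.4,z)[:2]
Q=lambda x,y,z:pix2world("top",240+x/4-.4,120+y/4-.4,z)[:2]
ang=lambda v:np.degrees(np.arctan2(v[1],v[0])).round(1)
for n,p in dict(jarA=L(30,387,105),jarB=L(335,441,105),lemL=L(99,236,28),lemR=Q(407,446,28),garlic=Q(648,233,29),dish=L(608,179,25),dish2=Q(148,179,25),onion=L(206,522,40),tape=L(621,490,25)).items(): print(n,p.round(0),np.hypot(*p).round(0))
for t in((L(92,185,28),L(112,285,28)),(Q(415,391,28),Q(403,502,28))): d=t[0]-t[1];print("lemon len",np.hypot(*d),ang(d))
for c in([L(*p,27) for p in((287,52),(463,40),(487,314),(299,329))],[Q(*p,30) for p in((363,82),(449,108),(390,286),(302,253))]):
    c=np.array(c);m=c.mean(0);ax=(c[0]+c[1]-c[2]-c[3])/2;l=np.hypot(*ax);u=ax/l
    print("box",m.round(1),"L",l.round(0),"W",np.hypot(*((c[0]+c[3]-c[1]-c[2])/2)).round(0),ang(ax),"bays",*[(m+s*k*u).round(0) for s in(1,-1) for k in([52] if l>180 else [33.5])])
E
python3 m.py
```

```text
jarA [435. 398.] 590.0
jarB [397. 189.] 440.0
lemL [557. 378.] 673.0
lemR [ 399. -186.] 440.0
garlic [ 558. -371.] 670.0
dish [599.   2.] 599.0
dish2 [599.   2.] 599.0
onion [345. 290.] 451.0
tape [368.  -6.] 368.0
lemon len 77.64409745077377 13.3
lemon len 81.73661224087866 -7.6
box [597.  168.1] L 210.0 W 135.0 4.5 bays [649. 172.] [545. 164.]
box [ 596.2 -167.7] L 142.0 W 68.0 -19.9 bays [ 628. -179.] [ 565. -156.]
```

```bash
sed -i 's/for j in (jaw,jaw+180):/for j in (jaw,):/' h.py; python3 -c "
from h import *
go(397,189,200,70)"
```

```text
d [  14.8 -591.1 -439.3] w [-1.367e+02 -1.000e-01  0.000e+00] j6 -0.21 t 0.2
```

```bash
r="15 -591 -439 -137 0 0"; python3 -m creep '15 -591 -439 -137 0 0;15 -591 -439 -137 0 0;15 -591 -439 -137 0 0;15 -591 -439 -137 0 0;15 -591 -439 -137 0 0;15 -591 -439 -137 0 0;15 -591 -439 -137 0 0;15 -591 -439 -137 0 0;15 -591 -439 -137 0 0;15 -591 -439 -137 0 0' 1 15; python3 -c "
from h import *
go(397,189,200,70)"
```

```text
time: 1.45
eef_pos: [371.3, 82.2, 202.3]
tcp_rot: [0.644, 0.293, 0.643, -0.292]
force: [1.6, -1.1, 0.3]
width: 92.1
d [  2.4  89.6 -63.6] w [-28.9   0.1  -0.1] j6 -0.82 t 1.45
```

```bash
python3 -m creep '2 90 -64 -29 0 0;2 90 -64 -29 0 0;2 90 -64 -29 0 0;2 90 -64 -29 0 0;50 90 -64 -29 0 0;90 90 -64 -29 0 0'; python3 -c "
from h import *
go(397,189,56,70); crop('scene',150,190,180,135,4,'jb')"
```

```text
time: 2.2
eef_pos: [397.3, 189.0, 111.4]
tcp_rot: [0.697, 0.124, 0.695, -0.123]
force: [-0.5, -0.5, 0.4]
width: 91.8
d [55.4 -0.2 -0.4] w [-0.2  0.1 -0.1] j6 -1.05 t 2.2
```

View pics/jb.png

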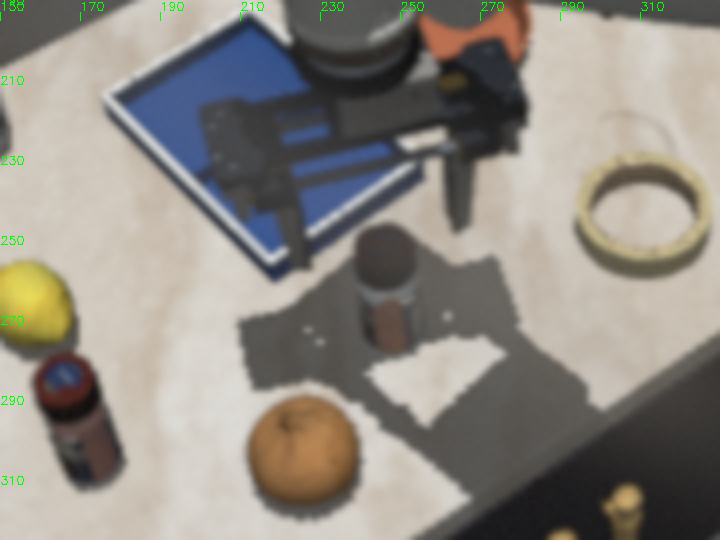

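The jar cap at (387,243) sits midway between the fingertips at (302,268) and (462,230), so I'll go down and grip.

```bash
python3 -m creep '30 0 0 0 0 0;55 0 0 0 0 0;55 0 0 0 0 0' && python3 -m creep '0 0 0 0 0 0;0 0 0 0 0 0;0 0 0 0 0 0;0 0 0 0 0 0;0 0 0 0 0 0;0 0 0 0 0 0' -1 15; python3 -c "
from h import *
go(565,-156,61,70)"
```

```text
time: 2.62
eef_pos: [391.4, 187.3, 50.3]
tcp_rot: [0.692, 0.124, 0.7, -0.126]
force: [-0.3, -0.4, 0.8]
width: 92.0
time: 3.38
eef_pos: [391.6, 187.5, 50.5]
tcp_rot: [0.693, 0.124, 0.699, -0.126]
force: [0.3, 0.8, 1.0]
width: 40.7
d [ -11.9 -261.9  281.8] w [-0.3 -0.5  0.3] j6 -1.05 t 3.375
```

```bash
python3 -m creep '-50 0 0 0 0 0;-100 0 0 0 0 0;-100 0 0 0 0 0'; python3 -c "
from h import *
go(560,-154,150,70)"
```

```text
time: 3.75
eef_pos: [395.6, 188.1, 154.4]
tcp_rot: [0.695, 0.125, 0.697, -0.125]
force: [-0.2, -0.4, -1.9]
width: 40.4
d [   4.  -263.7  273. ] w [-0.3 -0.1  0. ] j6 -1.05 t 3.75
```

```bash
python3 -m creep '4 -264 273 0 0 0;4 -264 273 0 0 0;4 -264 273 0 0 0;4 -264 273 0 0 0;4 -264 273 0 0 0;4 -264 273 0 0 0;4 -264 273 0 0 0;4 -264 273 0 0 0;4 -264 273 0 0 0'; python3 -c "
from h import *
go(560,-154,61,70);crop('scene',230,100,180,135,4,'bx');crop('top',300,110,120,100,6,'bxt')"
```

```text
time: 4.88
eef_pos: [559.0, -152.5, 149.2]
tcp_rot: [0.695, 0.125, 0.697, -0.124]
force: [0.1, -0.1, -0.9]
width: 40.5
d [88.2 -1.   1.7] w [-0.2 -0.2  0. ] j6 -1.69 t 4.875
```

View pics/bx.png

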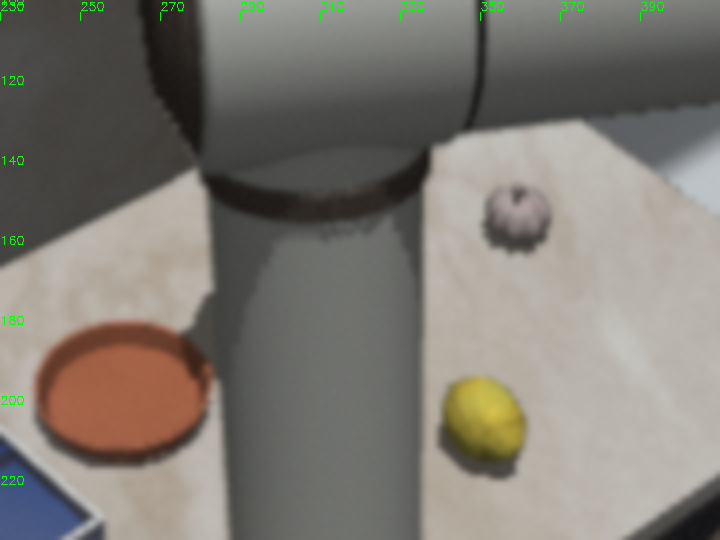

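The arm hides the box in this view, so I'm relying on the measured numbers. I'll descend in stages and watch the force.

```bash
python3 -m creep '40 -1 2 0 0 0;78 -1 2 0 0 0;78 -1 2 0 0 0'; python3 -c "
from h import *
go(560,-154,56,70)"
```

```text
time: 5.35
eef_pos: [558.0, -152.1, 68.8]
tcp_rot: [0.693, 0.125, 0.699, -0.123]
force: [-1.0, -0.5, -1.0]
width: 40.6
d [12.8 -1.1  2.7] w [-0.2 -0.5 -0. ] j6 -1.69 t 5.35
```

```bash
python3 -m creep '4 -1 2 0 0 0;8 -1 3 0 0 0;11 -1 3 0 0 0;11 -1 3 0 0 0'; python3 -c "
from h import *
go(560,-154,55,70)"
```

```text
time: 5.85
eef_pos: [560.5, -154.1, 58.1]
tcp_rot: [0.693, 0.125, 0.699, -0.123]
force: [-0.4, -0.5, -0.7]
width: 40.3
d [ 3.1 -0.  -0.5] w [-0.2 -0.5 -0. ] j6 -1.69 t 5.85
```

```bash
python3 -m creep '1 0 0 0 0 0;2 0 0 0 0 0;3 0 0 0 0 0;3 0 0 0 0 0'
```

```text
time: 6.35
eef_pos: [560.6, -154.2, 55.5]
tcp_rot: [0.693, 0.125, 0.699, -0.123]
force: [-1.1, 1.0, 2.5]
width: 40.6
```

The force swung to +2.5 N at exactly the expected height, so the jar is on the floor. I'll release, retreat, and head for the other jar.

```bash
python3 -m creep '0 0 0 0 0 0;0 0 0 0 0 0;0 0 0 0 0 0;0 0 0 0 0 0' 0.6 && python3 -m creep '-30 0 0 0 0 0;-80 0 0 0 0 0;-130 0 0 0 0 0;-150 0 0 0 0 0'; python3 -c "
from h import *
go(435,398,200,70)"
```

```text
time: 6.85
eef_pos: [560.6, -154.2, 55.4]
tcp_rot: [0.693, 0.125, 0.699, -0.123]
force: [0.1, -0.7, -0.2]
width: 73.3
time: 7.35
eef_pos: [563.4, -155.5, 209.4]
tcp_rot: [0.695, 0.124, 0.697, -0.124]
force: [0.1, -0.1, -0.4]
width: 73.4
d [  10.3  475.3 -311.3] w [-0.2 -0.2  0. ] j6 -1.69 t 7.35
```

```bash
python3 -m creep '10 475 -311 0 0 0;10 475 -311 0 0 0;10 475 -311 0 0 0;10 475 -311 0 0 0;10 475 -311 0 0 0;10 475 -311 0 0 0;10 475 -311 0 0 0;10 475 -311 0 0 0;10 475 -311 0 0 0;10 475 -311 0 0 0'; python3 -c "
from h import *
go(435,398,110,70);crop('top',125,120,280,160,2,'x1')
import cv2
a=cv2.imread('pics/x1.png')
crop('scene',70,140,280,165,2,'x2');b=cv2.imread('pics/x2.png')[:, :560]
cv2.imwrite('pics/j2.png',cv2.resize(np.vstack([a[:300],b[:300]]),(560,600)))"
```

```text
time: 8.6
eef_pos: [433.4, 400.9, 199.9]
tcp_rot: [0.695, 0.122, 0.698, -0.122]
force: [0.3, -0.8, -0.9]
width: 73.4
d [89.9 -2.2  2.8] w [ 0.1 -0.2 -0. ] j6 -0.68 t 8.6
```

View pics/j2.png

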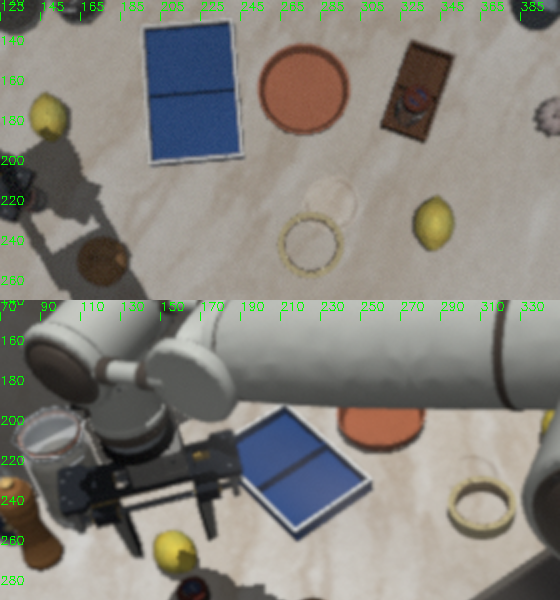

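The jar stands in the near bay with its cap at native (334,168), and the tape and onion haven't moved. I'll descend on the second jar.

```bash
python3 -m creep '50 -2 3 0 0 0;82 -2 3 0 0 0;82 -2 3 0 0 0;82 -2 3 0 0 0'; python3 -c "
from h import *
print(pix2world('top',333.6,168.1,110));go(435,398,55,70)"
```

```text
time: 9.2
eef_pos: [438.1, 394.8, 119.7]
tcp_rot: [0.696, 0.124, 0.697, -0.123]
force: [-0.1, 0.4, 0.7]
width: 73.6
[ 567.04365097 -154.64495397  110.        ]
d [64.7  1.9 -3.9] w [-0.1 -0.1 -0. ] j6 -0.69 t 9.2
```

```bash
python3 -m creep '30 2 -4 0 0 0;62 2 -4 0 0 0;62 2 -4 0 0 0;62 2 -4 0 0 0;62 2 -4 0 0 0'; python3 -c "
from h import *
go(435,398,55,70)"
```

```text
time: 9.82
eef_pos: [436.5, 398.9, 60.1]
tcp_rot: [0.697, 0.125, 0.696, -0.122]
force: [-0.2, -0.0, 0.4]
width: 73.6
d [ 5.1 -1.4 -1. ] w [-0.2  0.1 -0.2] j6 -0.68 t 9.825
```

```bash
python3 -m creep '4 0 0 0 0 0;4 0 0 0 0 0;4 0 0 0 0 0;4 0 0 0 0 0;4 0 0 0 0 0' -1 15 && python3 -m creep '-40 0 0 0 0 0;-90 0 0 0 0 0;-100 0 0 0 0 0;-100 0 0 0 0 0';  python3 -c "
from h import *
go(628,-179,160,70)"
```

```text
time: 10.45
eef_pos: [436.4, 399.0, 56.1]
tcp_rot: [0.697, 0.125, 0.696, -0.122]
force: [-0.2, 0.2, -0.3]
width: 40.7
time: 10.95
eef_pos: [436.2, 398.6, 155.9]
tcp_rot: [0.697, 0.125, 0.696, -0.122]
force: [-0.3, -0.6, -1.6]
width: 40.0
d [  -5.6 -476.2  379. ] w [-0.2  0.1 -0.2] j6 -0.68 t 10.95
```

```bash
python3 -m creep '-25 -476 379 0 0 0;-25 -476 379 0 0 0;-25 -476 379 0 0 0;-25 -476 379 0 0 0;-25 -476 379 0 0 0;-25 -476 379 0 0 0;-25 -476 379 0 0 0;-25 -476 379 0 0 0;-25 -476 379 0 0 0;-25 -476 379 0 0 0' && python3 -c "
from h import *
go(629,-179,160,70)"
```

```text
time: 12.2
eef_pos: [627.0, -181.0, 176.2]
tcp_rot: [0.695, 0.126, 0.697, -0.122]
force: [0.6, 0.4, -1.4]
width: 40.8
d [16.2  2.5  1.3] w [-0.2 -0.2 -0.3] j6 -1.69 t 12.2
```

```bash
python3 -m creep '40 2 1 0 0 0;80 2 1 0 0 0;104 2 1 0 0 0;104 2 1 0 0 0;104 2 1 0 0 0' && python3 -c "
from h import *
go(629,-179,61,70)"
```

```text
time: 12.82
eef_pos: [628.3, -178.8, 72.1]
tcp_rot: [0.695, 0.126, 0.697, -0.122]
force: [-0.4, 0.8, -0.3]
width: 40.7
d [11.1  0.   0.7] w [-0.2 -0.2 -0.3] j6 -1.68 t 12.825
```

```bash
python3 -m creep '3 0 1 0 0 0;6 0 1 0 0 0;8 0 1 0 0 0;10 0 1 0 0 0;11 0 1 0 0 0;11 0 1 0 0 0'; python3 -c "
from h import *
print(robot.sense()['eef_pos'])"
```

```text
time: 13.58
eef_pos: [629.3, -179.1, 61.2]
tcp_rot: [0.695, 0.126, 0.697, -0.122]
force: [-0.4, 0.7, -1.1]
width: 40.2
[ 629.30415084 -179.13785432   61.17366074]
```

```bash
python3 -m creep '0.5 0 0 0 0 0;1 0 0 0 0 0;1 0 0 0 0 0'
```

```text
time: 13.95
eef_pos: [629.5, -179.2, 61.0]
tcp_rot: [0.695, 0.126, 0.697, -0.122]
force: [-2.2, 0.6, 6.3]
width: 40.3
```

Contact at +6 N. I'll release, retreat and move to the larger lemon.

```bash
python3 -m creep '0 0 0 0 0 0;0 0 0 0 0 0;0 0 0 0 0 0;0 0 0 0 0 0' 0.6 && python3 -m creep '-30 0 0 0 0 0;-80 0 0 0 0 0;-120 0 0 0 0 0;-120 0 0 0 0 0' ; python3 -c "
from h import *
go(399,-186,150,82.4)"
```

```text
time: 14.45
eef_pos: [629.5, -179.2, 60.9]
tcp_rot: [0.695, 0.126, 0.697, -0.122]
force: [0.1, -1.3, -1.0]
width: 73.8
time: 14.95
eef_pos: [632.1, -181.0, 185.7]
tcp_rot: [0.698, 0.125, 0.694, -0.123]
force: [0.2, 0.3, 0.0]
width: 73.5
d [  34.3  -85.4 -217.2] w [-12.6   0.3  -0.2] j6 -1.68 t 14.95
```

```bash
python3 -m creep '0 -85 -217 -12.6 0.3 0;0 -85 -217 -12.6 0.3 0;0 -85 -217 -12.6 0.3 0;0 -85 -217 -12.6 0.3 0;40 -85 -217 -12.6 0.3 0;80 -85 -217 -12.6 0.3 0;80 -85 -217 -12.6 0.3 0' 1 12; python3 -c "
from h import *
go(399,-186,12,82.4);crop('top',290,120,130,145,4,'k1');crop('scene',270,120,100,145,4,'k2')
cv2.imwrite('pics/k.png',cv2.resize(np.hstack([cv2.imread('pics/k1.png')[:,:520],cv2.imread('pics/k2.png')]),None,fx=.85,fy=.85))"
```

```text
time: 15.82
eef_pos: [396.6, -183.2, 100.6]
tcp_rot: [0.703, 0.05, 0.708, -0.044]
force: [-0.3, -1.2, 0.7]
width: 91.6
d [88.6 -3.2  3.3] w [-0.  -0.4 -0.4] j6 -2.15 t 15.825
```

View pics/k.png

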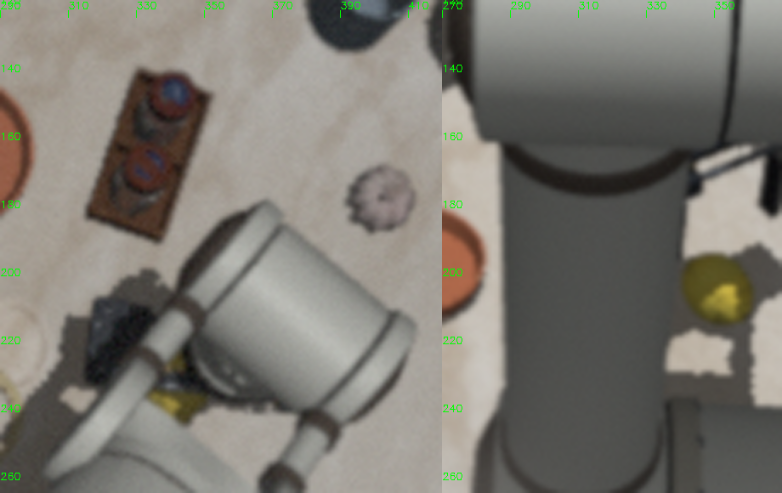

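Both jars stand upright in their bays, with caps at (172,95) and (148,170), and the gripper is over the lemon. I'll descend.

```bash
python3 -m creep '30 -3 3 0 -0.4 -0.4;60 -3 3 0 -0.4 -0.4;72 -3 3 0 -0.4 -0.4;72 -3 3 0 -0.4 -0.4;72 -3 3 0 -0.4 -0.4'; python3 -c "
from h import *
go(399,-186,12,82.4)"
```

```text
time: 16.55
eef_pos: [403.2, -189.5, 34.0]
tcp_rot: [0.709, 0.045, 0.702, -0.049]
force: [-0.4, 0.7, 0.6]
width: 91.6
d [21.9  3.1 -4.9] w [-0.   0.5  0.3] j6 -2.15 t 16.55
```

```bash
python3 -m creep '10 3 -4 0 0.5 0.3;20 3 -5 0 0.5 0.3;22 3 -5 0 0.5 0.3;22 3 -5 0 0.5 0.3'; python3 -c "
from h import *
go(399,-186,12,82.4)"
```

```text
time: 17.05
eef_pos: [398.6, -185.8, 11.6]
tcp_rot: [0.705, 0.047, 0.706, -0.047]
force: [-0.8, -0.3, 0.4]
width: 91.8
d [-0.4 -0.1  0.4] w [-0. -0. -0.] j6 -2.15 t 17.05
```

```bash
python3 -m creep '0 0 0 0 0 0;0 0 0 0 0 0;0 0 0 0 0 0;0 0 0 0 0 0;0 0 0 0 0 0' -1 12 && python3 -m creep '-40 0 0 0 0 0;-90 0 0 0 0 0;-110 0 0 0 0 0;-110 0 0 0 0 0';  python3 -c "
from h import *
go(545,164,120,94.5)"
```

```text
time: 17.68
eef_pos: [398.8, -186.0, 11.7]
tcp_rot: [0.706, 0.047, 0.706, -0.047]
force: [0.0, -1.0, -0.1]
width: 56.3
time: 18.18
eef_pos: [399.7, -186.8, 123.1]
tcp_rot: [0.707, 0.046, 0.705, -0.048]
force: [0.4, -0.8, -1.7]
width: 56.5
d [  2.8 366.9  97.5] w [-12.1   0.2   0.1] j6 -2.15 t 18.175
```

```bash
python3 -m creep '0 367 97 -12 0 0;0 367 97 -12 0 0;0 367 97 -12 0 0;0 367 97 -12 0 0;0 367 97 -12 0 0;0 367 97 -12 0 0;0 367 97 -12 0 0;0 367 97 -12 0 0' && python3 -c "
from h import *
go(545,164,16,94.5)"
```

```text
time: 19.18
eef_pos: [543.1, 164.0, 120.7]
tcp_rot: [0.706, -0.028, 0.707, 0.026]
force: [-0.1, 0.0, -1.2]
width: 56.3
d [1.047e+02 1.000e-01 2.000e+00] w [-0.1 -0.1  0.2] j6 -1.57 t 19.175
```

```bash
python3 -m creep '40 0 2 0 0 0;75 0 2 0 0 0;92 0 2 0 0 0;92 0 2 0 0 0;92 0 2 0 0 0' && python3 -c "
from h import *
go(545,164,16,94.5);crop('top',190,120,80,90,5,'n1');crop('scene',160,180,80,90,5,'n2')
cv2.imwrite('pics/n.png',np.hstack([cv2.imread('pics/n1.png'),cv2.imread('pics/n2.png')]))"
```

```text
time: 19.8
eef_pos: [546.3, 163.6, 30.2]
tcp_rot: [0.707, -0.028, 0.706, 0.026]
force: [-0.1, -0.4, -0.3]
width: 56.3
d [14.2  0.5 -1.3] w [-0.1  0.1  0.2] j6 -1.57 t 19.8
```

View pics/n.png

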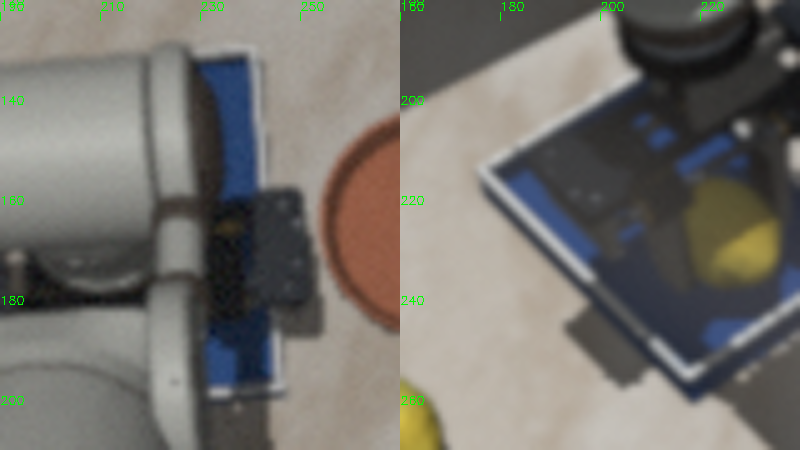

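The lemon, at about (735,235) in the right half, is inside the near bay, just above the floor and clear of the walls. I'll lower it until it touches.

```bash
python3 -m creep '4 0 -1 0 0 0;8 0 -1 0 0 0;11 0 -1 0 0 0;13 0 -1 0 0 0;13.5 0 -1 0 0 0;13.5 0 -1 0 0 0'
```

```text
time: 20.65
eef_pos: [545.5, 163.8, 16.9]
tcp_rot: [0.707, -0.028, 0.706, 0.026]
force: [0.6, -0.2, -1.5]
width: 56.4
```

```bash
python3 -m creep '0.5 0 0 0 0 0;1 0 0 0 0 0;1.5 0 0 0 0 0;1.5 0 0 0 0 0'
```

```text
time: 21.15
eef_pos: [545.7, 163.8, 15.7]
tcp_rot: [0.707, -0.028, 0.706, 0.026]
force: [-0.8, -0.3, 2.0]
width: 56.4
```

```bash
python3 -c "
from h import *
for i in range(3): print(robot.snapshot('top')[0,0], robot.sense()['force'])"
```

```text
[53 53 50] [-1.27104698 -1.4281888   2.02295898]
[58 55 52] [-0.95415801  0.37996184  2.85395313]
[56 52 51] [-0.87237808 -0.39754084  2.39655874]
```

The lemon is on the floor (steady +2.4 N). I'll release and go for the second lemon.

```bash
python3 -m creep '0 0 0 0 0 0;0 0 0 0 0 0;0 0 0 0 0 0;0 0 0 0 0 0' 0.6 && python3 -m creep '-20 0 0 0 0 0;-60 0 0 0 0 0;-100 0 0 0 0 0;-120 0 0 0 0 0;-120 0 0 0 0 0' ; python3 -c "
from h import *
go(557,378,120,103.3)"
```

```text
time: 21.8
eef_pos: [545.7, 163.8, 15.7]
tcp_rot: [0.707, -0.028, 0.706, 0.026]
force: [0.5, 0.1, 1.4]
width: 73.5
time: 22.42
eef_pos: [547.2, 164.3, 139.0]
tcp_rot: [0.71, -0.028, 0.704, 0.026]
force: [-0.8, -0.0, -0.2]
width: 73.6
d [ 18.6 212.4  26.1] w [-8.9  0.5  0.2] j6 -1.57 t 22.425
```

```bash
python3 -m creep '10 212 26 -9 0.5 0;10 212 26 -9 0.5 0;10 212 26 -9 0.5 0;10 212 26 -9 0.5 0;40 212 26 -9 0.5 0;60 212 26 -9 0.5 0;60 212 26 -9 0.5 0' 1 12; python3 -c "
from h import *
go(557,378,12,103.3)
crop('top',125,120,140,150,4,'p1');crop('scene',90,190,140,150,4,'p2')
cv2.imwrite('pics/p.png',cv2.resize(np.hstack([cv2.imread('pics/p1.png'),cv2.imread('pics/p2.png')]),(800,428)))"
```

```text
time: 23.3
eef_pos: [555.3, 376.2, 75.5]
tcp_rot: [0.7, -0.084, 0.704, 0.081]
force: [-0.4, -0.2, -0.5]
width: 91.9
d [63.5  1.6  2.5] w [ 0.1 -0.4  0.3] j6 -1.39 t 23.3
```

View pics/p.png

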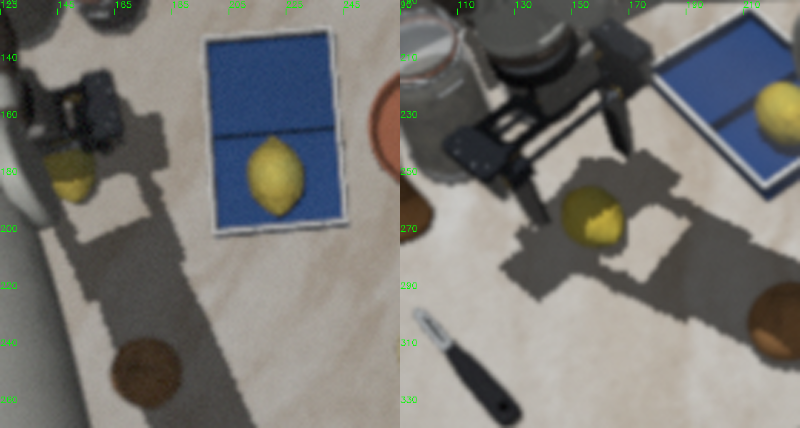

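Lemon 1 lies centred in the near bay at (275,175). The fingers straddle lemon 2 at (592,215). I'll descend and grip.

```bash
python3 -m creep '25 2 2 0 0 0;45 2 2 0 0 0;54 2 2 0 0 0;54 2 2 0 0 0;54 2 2 0 0 0' ; python3 -c "
from h import *
go(557,378,12,103.3)"
```

```text
time: 24.02
eef_pos: [559.6, 379.6, 25.8]
tcp_rot: [0.703, -0.084, 0.702, 0.081]
force: [-0.3, -0.8, -1.0]
width: 91.9
d [13.8 -0.9 -2.9] w [0.1 0.  0.2] j6 -1.38 t 24.025
```

```bash
python3 -m creep '7 -1 -3 0 0 0;14 -1 -3 0 0 0;14 -1 -3 0 0 0;14 -1 -3 0 0 0' && python3 -m creep '0 0 0 0 0 0;0 0 0 0 0 0;0 0 0 0 0 0;0 0 0 0 0 0;0 0 0 0 0 0' -1 12 && python3 -m creep '-40 0 0 0 0 0;-80 0 0 0 0 0;-110 0 0 0 0 0;-110 0 0 0 0 0;-110 0 0 0 0 0';  python3 -c "
from h import *
go(649,172,120,94.5)"
```

```text
time: 24.52
eef_pos: [557.0, 377.9, 11.8]
tcp_rot: [0.703, -0.083, 0.702, 0.081]
force: [-0.3, -0.2, 0.5]
width: 92.0
time: 25.15
eef_pos: [557.0, 377.9, 11.8]
tcp_rot: [0.703, -0.083, 0.702, 0.081]
force: [0.3, -0.8, 1.0]
width: 53.6
time: 25.78
eef_pos: [555.9, 377.8, 119.8]
tcp_rot: [0.702, -0.084, 0.703, 0.081]
force: [-0.1, -0.1, -1.8]
width: 53.7
d [   0.5 -221.8   43. ] w [ 8.9 -0.1  0.2] j6 -1.38 t 25.775
```

```bash
python3 -m creep '0 -222 43 9 0 0;0 -222 43 9 0 0;0 -222 43 9 0 0;0 -222 43 9 0 0;0 -222 43 9 0 0;0 -222 43 9 0 0' && python3 -c "
from h import *
go(649,172,16,94.5)"
```

```text
time: 26.52
eef_pos: [647.7, 172.2, 118.5]
tcp_rot: [0.705, -0.028, 0.708, 0.026]
force: [-0.3, 0.8, -1.6]
width: 53.2
d [1.025e+02 1.000e-01 1.800e+00] w [-0.1 -0.3  0.2] j6 -1.56 t 26.525
```

```bash
python3 -m creep '40 0 2 0 0 0;75 0 2 0 0 0;90 0 2 0 0 0;90 0 2 0 0 0;90 0 2 0 0 0' && python3 -c "
from h import *
go(649,172,16,94.5)"
```

```text
time: 27.15
eef_pos: [650.6, 172.5, 30.4]
tcp_rot: [0.706, -0.028, 0.707, 0.026]
force: [0.2, 0.5, -1.0]
width: 53.6
d [14.4 -0.4 -1.6] w [-0.1 -0.1  0.2] j6 -1.56 t 27.15
```

```bash
python3 -m creep '4 0 -1.5 0 0 0;8 0 -1.5 0 0 0;11 0 -1.5 0 0 0;13 0 -1.5 0 0 0;14 0 -1.5 0 0 0;14 0 -1.5 0 0 0'
```

```text
time: 27.9
eef_pos: [649.0, 172.3, 16.3]
tcp_rot: [0.706, -0.028, 0.707, 0.026]
force: [-0.8, -0.7, -1.9]
width: 53.6
```

```bash
python3 -m creep '0.5 0 0 0 0 0;1 0 0 0 0 0;1 0 0 0 0 0;1 0 0 0 0 0'
```

```text
time: 28.4
eef_pos: [649.2, 172.4, 15.8]
tcp_rot: [0.706, -0.028, 0.707, 0.026]
force: [-2.4, -1.0, 4.2]
width: 53.4
```

```bash
python3 -m creep '0 0 0 0 0 0;0 0 0 0 0 0;0 0 0 0 0 0;0 0 0 0 0 0' 0.6 && python3 -m creep '-20 0 0 0 0 0;-60 0 0 0 0 0;-110 0 0 0 0 0;-160 0 0 0 0 0;-180 0 0 0 0 0;-180 0 0 0 0 0' ; python3 -c "
from h import *
go(558,-371,190,94.5)"
```

```text
time: 28.9
eef_pos: [649.2, 172.3, 15.6]
tcp_rot: [0.706, -0.028, 0.707, 0.026]
force: [-0.4, 0.1, 0.1]
width: 73.8
time: 29.65
eef_pos: [650.3, 173.1, 197.4]
tcp_rot: [0.707, -0.028, 0.706, 0.026]
force: [-1.2, -0.5, -0.8]
width: 73.4
d [   9.  -535.3 -134. ] w [-0.1  0.1  0.2] j6 -1.56 t 29.65
```

```bash
python3 -m creep '5 -535 -134 0 0 0;5 -535 -134 0 0 0;5 -535 -134 0 0 0;5 -535 -134 0 0 0;5 -535 -134 0 0 0;5 -535 -134 0 0 0;5 -535 -134 0 0 0;5 -535 -134 0 0 0;5 -535 -134 0 0 0;5 -535 -134 0 0 0' 1 8 ; python3 -c "
from h import *
go(558,-371,75,94.5)"
```

```text
time: 30.9
eef_pos: [555.4, -373.2, 190.1]
tcp_rot: [0.706, -0.026, 0.708, 0.026]
force: [-0.8, 1.1, 0.0]
width: 91.9
d [115.1   2.    3.1] w [-0.4 -0.1 -0. ] j6 -2.41 t 30.9
```

```bash
python3 -m creep '50 2 3 0 0 0;100 2 3 0 0 0;115 2 3 0 0 0;115 2 3 0 0 0;115 2 3 0 0 0' ; python3 -c "
from h import *
go(558,-371,12,94.5)
crop('top',180,110,260,140,3,'q1');crop('scene',320,100,130,100,4,'q2')
a=cv2.resize(cv2.imread('pics/q1.png')[:, :780],(700,377));b=cv2.resize(cv2.imread('pics/q2.png'),(286,220))
cv2.imwrite('pics/q.png',np.vstack([a,np.pad(b,((0,0),(0,414),(0,0)))]))"
```

```text
time: 31.52
eef_pos: [559.3, -371.8, 77.7]
tcp_rot: [0.707, -0.027, 0.707, 0.025]
force: [0.6, -0.8, 0.7]
width: 92.4
d [65.7  1.1 -1.3] w [-0.3  0.   0.2] j6 -2.41 t 31.525
```

View pics/q.png

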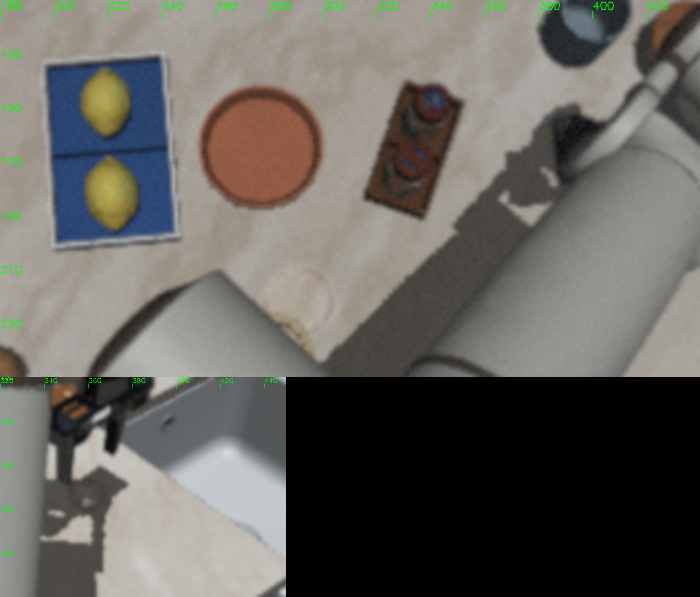

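Both lemons and both jars sit in their bays, and the fingers straddle the garlic at (90,495). I'll descend and grip gently.

```bash
python3 -m creep '30 1 -1 0 0 0;55 1 -1 0 0 0;66 1 -1 0 0 0;66 1 -1 0 0 0;66 1 -1 0 0 0' && python3 -m creep '0 0 0 0 0 0;0 0 0 0 0 0;0 0 0 0 0 0;0 0 0 0 0 0;0 0 0 0 0 0' -1 8 ; python3 -c "
from h import *
go(558,-371,12,94.5)"
```

```text
time: 32.25
eef_pos: [559.2, -372.2, 13.5]
tcp_rot: [0.708, -0.027, 0.706, 0.024]
force: [-0.1, 0.1, -0.4]
width: 92.3
time: 32.88
eef_pos: [559.2, -372.3, 13.6]
tcp_rot: [0.708, -0.027, 0.706, 0.024]
force: [-0.7, 0.4, 0.8]
width: 55.4
d [ 1.6  1.4 -1.1] w [-0.4  0.1  0.3] j6 -2.41 t 32.875
```

```bash
python3 -m creep '-30 0 0 0 0 0;-80 0 0 0 0 0;-130 0 0 0 0 0;-160 0 0 0 0 0;-160 0 0 0 0 0;-160 0 0 0 0 0';  python3 -c "
from h import *
go(599,2,170,94.5)"
```

```text
time: 33.62
eef_pos: [558.0, -370.7, 171.3]
tcp_rot: [0.707, -0.027, 0.707, 0.025]
force: [0.2, -0.1, -1.0]
width: 55.5
d [3.000e-01 3.687e+02 6.790e+01] w [-0.4  0.   0.2] j6 -2.41 t 33.625
```

```bash
python3 -m creep '0 369 68 0 0 0;0 369 68 0 0 0;0 369 68 0 0 0;0 369 68 0 0 0;0 369 68 0 0 0;0 369 68 0 0 0;0 369 68 0 0 0;0 369 68 0 0 0';  python3 -c "
from h import *
go(599,2,60,94.5)"
```

```text
time: 34.62
eef_pos: [598.1, 2.1, 168.3]
tcp_rot: [0.706, -0.027, 0.708, 0.025]
force: [0.0, 0.9, -0.5]
width: 55.3
d [1.083e+02 1.000e-01 1.300e+00] w [-0.3 -0.2  0.1] j6 -1.84 t 34.625
```

```bash
python3 -m creep '45 0 1 0 0 0;90 0 1 0 0 0;120 0 1 0 0 0;135 0 1 0 0 0;135 0 1 0 0 0;135 0 1 0 0 0';  python3 -c "
from h import *
go(599,2,19,94.5)"
```

```text
time: 35.38
eef_pos: [599.9, 1.1, 34.8]
tcp_rot: [0.706, -0.027, 0.707, 0.024]
force: [0.7, 0.1, -0.0]
width: 55.3
d [15.8  1.1 -0.8] w [-0.4 -0.   0.2] j6 -1.84 t 35.375
```

```bash
python3 -m creep '4 1 -1 0 0 0;8 1 -1 0 0 0;12 1 -1 0 0 0;14 1 -1 0 0 0;15 1 -1 0 0 0;15 1 -1 0 0 0'
```

```text
time: 36.12
eef_pos: [598.9, 2.0, 19.8]
tcp_rot: [0.706, -0.027, 0.707, 0.024]
force: [0.5, -0.0, -0.9]
width: 55.5
```

```bash
python3 -m creep '0.5 0 0 0 0 0;1 0 0 0 0 0;1.5 0 0 0 0 0;1.5 0 0 0 0 0'
```

```text
time: 36.62
eef_pos: [598.9, 1.9, 18.6]
tcp_rot: [0.707, -0.027, 0.707, 0.024]
force: [-1.5, 0.0, 2.8]
width: 55.3
```

Contact, at the expected height. I'll release, go straight up, then move clear for a last look.

```bash
python3 -m creep '0 0 0 0 0 0;0 0 0 0 0 0;0 0 0 0 0 0;0 0 0 0 0 0' 0.44 && python3 -m creep '-20 0 0 0 0 0;-50 0 0 0 0 0;-90 0 0 0 0 0;-140 0 0 0 0 0;-180 0 0 0 0 0;-180 0 0 0 0 0' && python3 -m creep '0 -330 -40 0 0 0;0 -330 -40 0 0 0;0 -330 -40 0 0 0;0 -330 -40 0 0 0;0 -330 -40 0 0 0;0 -330 -40 0 0 0;0 -330 -40 0 0 0'; python3 -c "
from h import *
crop('top',120,110,260,150,3,'f1');crop('scene',60,130,260,190,3,'f2')"
```

```text
time: 37.12
eef_pos: [598.9, 1.9, 18.5]
tcp_rot: [0.706, -0.027, 0.707, 0.024]
force: [-1.0, 0.3, -0.7]
width: 66.3
time: 37.88
eef_pos: [601.8, 2.1, 204.7]
tcp_rot: [0.71, -0.028, 0.703, 0.024]
force: [-0.1, 0.1, -0.3]
width: 65.9
time: 38.75
eef_pos: [585.2, -330.4, 205.7]
tcp_rot: [0.71, -0.027, 0.704, 0.023]
force: [-0.2, 1.2, 0.0]
width: 66.2
```

View pics/f1.png

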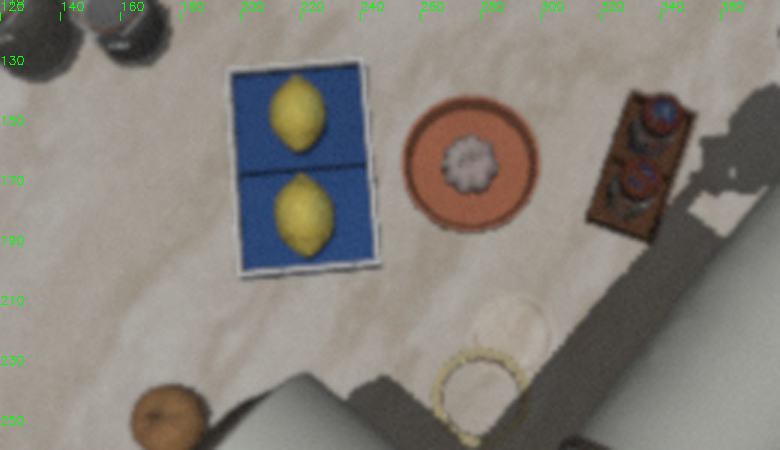

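View pics/f2.png

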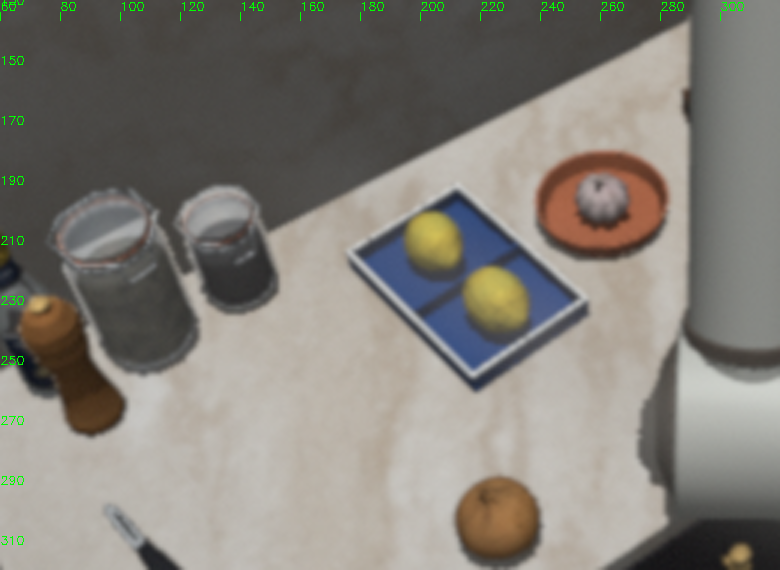

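The garlic stands in the dish at (470,165), the lemons are at (297,115) and (303,215), and the jars are upright at (661,115) and (640,180). The onion is still at (168,420), native (176,250), and the tape at (480,397), native (280,242), both where they started.

```bash
python3 -c "
from cell import robot
print(robot.sense()['force'],robot.finish_job())"
```

```text
the job is handed in; nothing more can be done
[0.37862128 0.42187334 0.45165175] None
```

All five groceries are sorted and the job is handed in, at about 39 s on the robot's clock against the 128 s limit. I placed them in the order asked: both spice jars upright in the wooden box, one per bay; the lemons in the blue tray, one per bay; and the garlic in the terracotta dish. Each was lowered until the wrist force showed light contact (2–6 N), at the expected floor height, before I released it.

- **Last pictures:** the top view shows all five in place and both jars upright. The onion and tape look unmoved, to within about a pixel. The gripper was well clear, with about zero force on the wrist.
- **What I could not check:** the arm hid the wooden box in every side view, so the jars were checked only from above. There the first jar's cap measured within about 2 mm of its bay centre; I did not measure the second.
- **What disagreed:** the arm drifted up to about 6 mm on some fast moves. I gripped the first jar about 5 mm off-centre because of this and corrected for it when placing it.

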